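Open a screened section and bring the magnifier over it

ROBOT

A 6-joint arm with a two-finger parallel gripper is mounted at the origin on the work surface. World frame = base frame: x ahead of the robot, y to its left, z up, the work surface at z = 0. Lengths are in m, angles in rad, forces in N, time in s.
With the tool pointing down it reaches from about 0.3 to 0.875 m from the base axis. Payload 6.4 kg.
Tool frame: the origin (TCP) lies at the very end of the fingers, on their centre line; the grasp point (between the pads) lies 19 mm behind it; z points along the fingers, y is the line along which they close (so a half turn about z gives the same grasp; the last joint's range is limited). The gripper opens to 85 mm and grips with 20 to 120 N. Pads are 22 mm wide; open, the fingers measure 114 mm over their backs; the gripper's body (76 mm by 85 mm) begins 54 mm behind the grasp point. The pads swing forward as they close: fully open they stand 13 mm farther back than shut.
Start: joints at [-1.423, 0.181, 1.607, -0, 1.354, -0.206], TCP at [0.199, -0.539, 0.231] pointing down, gripper open.
Joint ranges: [-2.99, 2.99], [-0.89, 2.07], [0.3, 2.58], [-1.14, 4.28], [0, 2.63], [-3.12, 3.12]. Speed limits (rad/s): [2.57, 2.57, 3.01, 3.14, 3.14, 3.14].

INTERFACE

Orientations are given as a unit quaternion [w, x, y, z].
In Python, from bench import ctrl gives the robot as it stands.
- The arm moves only by the tool jog_arm, called after ">>>" by a JSON object that holds its "api" and its "payload". Schema: {"type":"object","properties":{"offsets":{"type":"array","items":{"type":"number"},"minItems":7,"maxItems":70},"only":{"type":"string"},"quiet":{"type":"boolean"},"lines":{"type":"string"}},"required":["offsets"],"additionalProperties":false}. offsets is one flat list of numbers that holds 1 to 10 rows one after another, with no inner brackets; each row has 7 numbers: dx, dy, dz in units of 5 mm, then a rotation vector rx, ry, rz in units of 0.25 rad, then the opening from 0.0 (shut) to 1.0 (fully open); each row is the pose to reach, as a shift and turn from the pose commanded when the call began, along the tool's axes at that moment; what a row does not reach only later rows make up. A row lasts 1/8 s, in which the tool goes at most 0.0625 m and 0.188 rad, less where a joint would pass 70% of its speed; a pose out of reach is approached as far as the arm can. The fingers move at their own pace and stop on an object; the grip force is fixed at half the most. Time passes only in rows, so rows that do not move let the fingers close. The tool returns the time, the measured TCP pose, the force, the opening and the grip force at its end. only (a regular expression) keeps the lines of the reply that match it, lines (a string "A,B") keeps lines A to B, and quiet returns only ok. Input that does not fit is refused with a message, and nothing moves.
- ctrl.get_obs(): the state, without advancing time (a new reading comes with each control period).
- ctrl.camera(name): name is "scene" or "top" or "wrist"; returns the picture (480x640x3 uint8, blue, green, red); there is no depth.
- ctrl.camera_params(name): a dict with "fovy" (degrees; the focal length in pixels is half the picture's height over the tangent of half this angle, whatever the lens; pixels are square), "cx", "cy" (the principal point, pixels), "view" (4x4, takes a point from world to camera coordinates). Camera axes: x right, y up, looking along -z (the intrinsics and any distortion apply to the point x, -y, -z); pixel columns grow to the right and rows downward; lengths in m; the calibration is good to about 2 mm. A picture is of the moment at which its call begins: read the wrist's pose just before it. camera_params takes no time and is no camera call; for the wrist camera it gives the pose at the moment of the call.
- ctrl.hand_in(): hands the job in; it is judged then, once.
The state is a dict: "time_s": time; "q": joint angles; "dq": joint speeds; "joint_efforts": joint torques, N m; "eef_pos": TCP position; "eef_rot": TCP orientation; "wrist_force": force on the tool from outside, world axes, zero at the start; "torque": the same for the moment, N m; "opening": opening from 0.0 (shut) to 1.0 (fully open); "grasp_force": force on a finger pad.
Only numpy, scipy, OpenCV 4.12 (cv2) and the standard library are available. Lean on these libraries where they do the work, as an engineer would, in place of code of your own. Each camera call takes 0.05 s, during which the arm holds its last target. There are 200 camera calls.

TASK

The clips are already off the large perforated shield cover on the circuit board: lift the cover off without forcing it and set it down gently, flat and open side down, in the empty front bay of the blue parts tray. Then bring the ring magnifier over the board by swinging and telescoping its arm, until its lens is centred above the section you have opened, and let go of it. Do not lean on the board, and leave the other things on the bench where they are.

Things in the scene. Friction and masses are not known exactly. Their poses are not given: they have to be found in the camera images.
- board: Green board, 210 x 268 mm, level in a fixed holder (226 x 330 mm). Origin on the bench under the centre of the screened section; its upper face is 40 mm above the bench. Board runs x -100 to 110, y -94 to 174 mm. Tall parts (to 22 mm) are at y over 65 mm, aluminium jaws (8 mm above board) at y -90 to -112 and 170 to 192; round the cover nothing is over 2 mm.
- section (a point): Centre of the screened section, on the board's upper face (40 mm above the bench). A tinned fence 49 x 89 mm (outside, long along the board's y) and 10 mm high stands round it, inside the cover; the parts inside are lower than the fence.
- cover: Loose shield cover over the section: bright sheet-steel box with 18 small vent holes in its top, open underneath, outside 56 mm (its x) x 96 mm (its y) x 28 mm high, walls 2 mm, 40 to 85 g. The origin is the centre of its lower rim, z up. It stands with its rim on the board, 1.5 mm clear of the fence all round, and is held by nothing.
- tray: Blue plastic parts tray, loose on the bench, about 0.6 kg, outside 226 mm (its x) x 146 mm (its y) x 22 mm high, walls and floor 3 mm. A low wall (20 mm) at x = +46 mm parts the empty front bay (x = -110 to +44 mm, y = -70 to +70 mm inside) from a small rear bay that holds the brass clips. The origin is the centre of its underside.
- bay (a point): Centre of the floor of the tray's empty front bay, 3 mm above the bench; axes as the tray's.
- head (a joint): Telescoping of the arm, in m: the lens centre is 300 mm plus this value from the post's vertical axis, on the line from handle through lens carried on. Range -0.07 to 0.08. It stays where it is left; friction 1.5 N.
- lens (a point): Centre of the lens (108 mm across), which looks straight down, in a white ring housing 170 mm across and 34 mm thick; mid-plane 270 mm above the bench. Its level white arm swings about a fixed upright steel post (grey flange, on the far side of the board from the robot), from where it starts to well past the board; friction 0.3 N m, it stays where it is left.
- handle (a point): Grip point on the magnifier's black handle, a level round bar 18 mm thick that stands out of the ring on the side away from the post, in line with the arm; the point is 130 mm from the lens centre, 270 mm above the bench. The bar is free from 92 to 152 mm from the lens centre and ends in a ball 26 mm across centred at 165 mm.
- multimeter: Bystander: orange and black multimeter lying on its back, 165 x 80 x 47 mm. Origin at the centre of its underside.
- solder_spool: Bystander: grey reel of solder standing on its flange, 64 mm across, 46 mm high. Origin at the centre of its underside.
- flux_bottle: Bystander: amber bottle, 42 mm across, 110 mm high. Origin at the centre of its underside.
- tip_tin: Bystander: low round tin, 60 mm across, 28 mm high. Origin at the centre of its underside.
- brush: Bystander: cleaning brush lying flat, 150 mm long. Origin near its middle.
- screwdriver: Bystander: screwdriver lying flat, 190 mm long. Origin near its middle.

How it is judged:
On the way, in this order (a step that is already met when the one before it is completed fails the run):
1. the cover is lifted clear of the section, without turning over (z of cover in the frame of section above 0.025 m and angle between cover's own z axis and vertical below 0.5 rad), for 0.1 s.
2. the cover stands flat, open side down, in the front bay of the tray, released (x of cover in the frame of bay between -0.08 and 0.08 m and y of cover in the frame of bay between -0.07 and 0.07 m and z of cover in the frame of bay below 0.004 m and angle between cover's own z axis and vertical below 0.08 rad and contact force between cover and the fingers below 0.1 N and linear speed of cover below 0.02 m/s), for 0.2 s.
3. the lens is centred above the opened section (within 20 mm) (horizontal distance between lens and section below 0.02 m), for 0.2 s.
At the end, for the whole second after the job is handed in: The cover rests flat (within 4 mm of the floor, under 0.08 rad of tilt), open side down and released, in the tray's front bay; the lens is at rest with its centre within 20 mm, seen from above, of the section's centre (all of step 2 and horizontal distance between lens and section below 0.02 m and velocity of joint head between -0.01 and 0.01 m/s); the robot touches nothing.
It fails at once if the cover is dropped or thrown (moves faster than 0.5 m/s out of the fingers) (linear speed of cover above 0.5 m/s and contact force between cover and the fingers below 0.1 N).
It fails at once if the robot leans on the board (over 25 N) (contact force between any of the arm, the fingers and board above 25 N).
It fails at once if the cover is pressed or forced against the board (over 40 N) (contact force between cover and board above 40 N).
It fails at once if a bystander (multimeter, solder reel, bottle, tin, brush, screwdriver) is moved over 30 mm (distance of any of multimeter, solder_spool, flux_bottle, tip_tin, brush, screwdriver from where it was at the start of the episode above 0.03 m).
It also fails if it takes over 69 s, if anything falls off the work surface, if the arm or the gripper's body presses on something with over 40 N, if the wrist force passes 120 N, or if a joint passes its speed limit or range.

## Working session

There is one attempt and no reset: what is moved stays moved. The work goes in short steps, Python scripts to look and compute and a tool call to move; the robot and the scene stay as the last step left them, time stands still between calls to the robot, and variables do not carry over. Pictures are saved under pics/ and viewed, at most 14 in all, crops included, and the job is handed in when it is done.

```bash
ls; mkdir -p pics; python3 - <<'E'
from bench import ctrl
import cv2
for n in("scene","top"):
    p=ctrl.camera_params(n);print(n,p)
    cv2.imwrite(f"pics/{n}0.png",ctrl.camera(n))
o=ctrl.get_obs();print(o["time_s"],o["eef_pos"],o["eef_rot"])
E
```

```text
bench.py
pics
scene {'fovy': 45.646977195094436, 'cx': 320.73022731908395, 'cy': 241.2765518219209, 'view': array([[ 0.18366709,  0.98298686,  0.00179766, -0.08458802],
       [-0.84256069,  0.15648654,  0.5153673 ,  0.30516815],
       [ 0.50631797, -0.09617065,  0.85696751, -1.60471179],
       [ 0.        ,  0.        ,  0.        ,  1.        ]])}
top {'fovy': 44.96501580212157, 'cx': 319.97135037069455, 'cy': 230.15386066442267, 'view': array([[-0.02502192, -0.99967285,  0.00530116,  0.01581914],
       [ 0.99784737, -0.02465398,  0.06076853, -0.44350526],
       [-0.06061796,  0.00681029,  0.99813781, -1.37706605],
       [ 0.        ,  0.        ,  0.        ,  1.        ]])}
0.1 [ 0.19918711 -0.53889081  0.23050606] [-7.61649356e-04  9.84387129e-01  1.76015338e-01  1.57418552e-05]
```

View pics/top0.png

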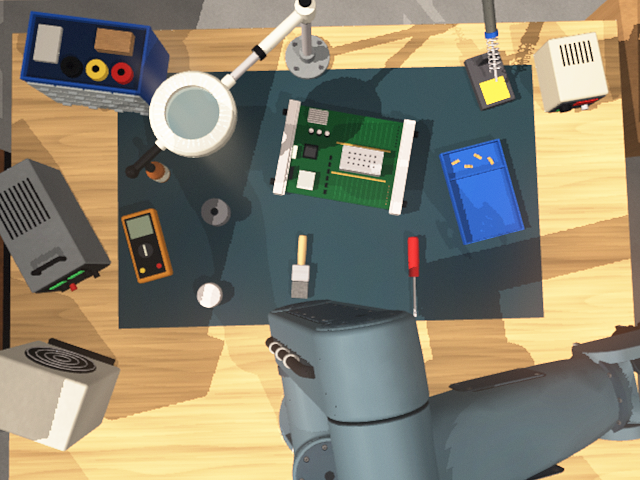

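View pics/scene0.png

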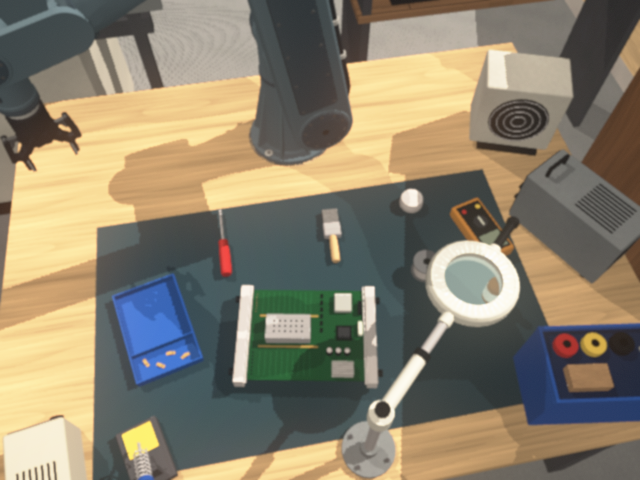

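The top view shows the cover at about (362,159), the tray at (482,190), the lens at (193,114), the handle running to (140,165) and the post flange at (308,58). Next I'll measure these by masks.

```bash
cat > h.py <<'E'
import numpy as np,cv2
from bench import ctrl
def ray(cam,uv,z,p=None):
    p=p or ctrl.camera_params(cam);f=240/np.tan(np.radians(p["fovy"]/2))
    uv=np.atleast_2d(np.asarray(uv,float));V=np.array(p["view"]);R=V[:3,:3];c=-R.T@V[:3,3]
    d=np.c_[(uv[:,0]-p["cx"])/f,-(uv[:,1]-p["cy"])/f,-np.ones(len(uv))]@R
    return c+d*((z-c[2])/d[:,2])[:,None]
def rect(P):  # metric rectangle: centre, sides, yaw of long side
    (c,s,a)=cv2.minAreaRect((P[:,:2]*1000).astype(np.float32))
    if s[0]<s[1]: s=s[::-1];a+=90
    return np.round(c,1),np.round(s,1),round((a+90)%180-90,1)
def blob(m,seed):
    n,l,st,ce=cv2.connectedComponentsWithStats(m.astype(np.uint8))
    i=l[seed[1],seed[0]]
    if i==0:
        d=[np.hypot(*(ce[k]-seed))+(1e3 if st[k,4]<100 else 0) for k in range(1,n)];i=1+int(np.argmin(d))
    c=max(cv2.findContours((l==i).astype(np.uint8),0,1)[0],key=len)
    return c[:,0,:],l==i
E
python3 - <<'E'
from h import *
im=cv2.imread("pics/top0.png");hsv=cv2.cvtColor(im,cv2.COLOR_BGR2HSV);H,S,V=cv2.split(hsv)
out=im.copy()
def go(n,m,seed,z):
    c,b=blob(m,seed);out[b]=(255,0,255);P=ray("top",c,z);print(n,rect(P),cv2.contourArea(c));return c
m=cv2.morphologyEx(((S<50)&(V>130)).astype(np.uint8),cv2.MORPH_CLOSE,np.ones((5,5)))
m0=np.zeros_like(m);m0[138:182,332:392]=1
go("cover",m&m0,(362,159),.068)
go("tray",(H>100)&(H<125)&(S>150)&(V>90),(490,215),.022)
go("jawR",((S<50)&(V>150)),(402,167),.048)
go("jawL",((S<50)&(V>150)),(280,150),.048)
c=go("ring",cv2.morphologyEx(((S<60)&(V>190)).astype(np.uint8),cv2.MORPH_OPEN,np.ones((9,9))),(160,114),.287)
print("ell",cv2.fitEllipse(c)); e=cv2.fitEllipse(c)
print("lens",ray("top",e[0],.287))
g=blob((np.abs(H.astype(int)-95)<15)&(S>20)&(S<120)&(V>90),(193,112))
print("glass",rect(ray("top",g[0],.27)))
print("handle ball",ray("top",(133,170),.27),"post",ray("top",(308,62),.0),"posttop",ray("top",(304,6),.28))
cv2.imwrite("pics/m0.png",cv2.resize(out[0:310,110:540],None,fx=1.8,fy=1.8,interpolation=0))
E
```

```text
cover (array([600.9, -94.4]), array([97.8, 57.6]), 78.8) 967.0
tray (array([ 527.7, -383.3]), array([227.6, 152.6]), 13.0) 5833.0
jawR (array([ 586.9, -191.6]), array([229.3,  28.5]), -11.3) 1067.0
jawL (array([639.1,  73.9]), array([228.3,  40.1]), -11.3) 1087.0
ring (array([662.3, 253.1]), array([167.2, 161.9]), -18.6) 5535.0
ell ((190.7704315185547, 112.80193328857422), (81.5625, 86.78243255615234), 43.92531204223633)
lens [[0.66218332 0.25239337 0.287     ]]
glass (array([715.,  18.]), array([106.5,  36.5]), -83.1)
handle ball [[0.5555494  0.37060968 0.27      ]] post [[0.86031909 0.02380063 0.        ]] posttop [[0.87369094 0.02713308 0.28      ]]
```

View pics/m0.png

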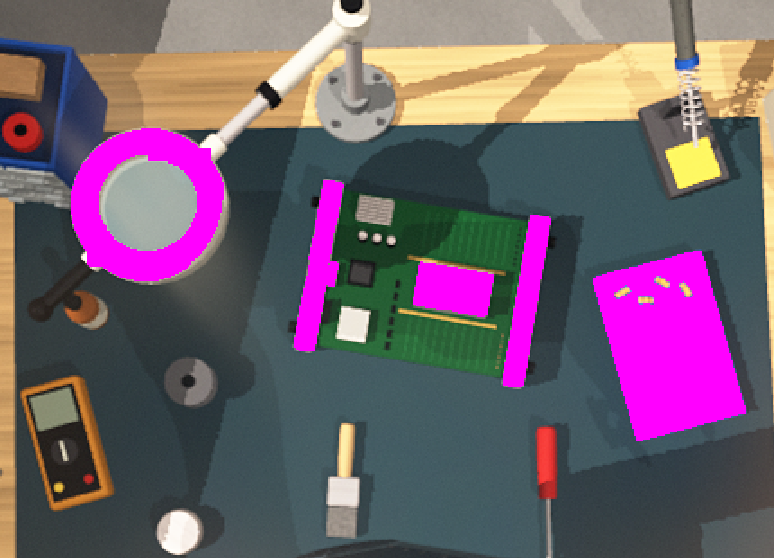

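```bash
cat >> h.py <<'E'
from scipy.spatial.transform import Rotation as Ro
def to(pos,ydir):  # shift and turn in tool axes to TCP pos, tool down, closing line at world angle ydir deg
    o=ctrl.get_obs();R=Ro.from_quat(np.roll(o["eef_rot"],-1))
    best=None
    for k in(0,180):
        a=np.radians(ydir+k);y=np.array([np.cos(a),np.sin(a),0]);z=np.array([0,0,-1.])
        r=(R.inv()*Ro.from_matrix(np.c_[np.cross(y,z),y,z])).as_rotvec()
        if best is None or np.linalg.norm(r)<np.linalg.norm(best): best=r
    d=R.inv().apply(np.array(pos)-o["eef_pos"])
    print("t",o["time_s"],"eef",np.round(o["eef_pos"],4),"d",np.round(d,4),"rot",np.round(best,3))
E
python3 -c "
from h import *
to([.601,-.0944,.2],-11.2)"
```

```text
t 0.1 eef [ 0.1992 -0.5389  0.2305] d [ 0.5309 -0.2777  0.0311] rot [-1.000e-03 -1.000e-03 -1.021e+00]
```

Careful with the scale: shifts go in units of 5 mm and turns go in units of 0.25 rad. That gives: 0.531 m is 106.2, 0.478 m is 95.6, -1.021 rad is -4.084.

>>> {"api": "jog_arm", "payload": {"offsets": [10.6,-5.6,0,0,0,-0.4,1,21.2,-11.2,0,0,0,-0.8,1,31.8,-16.6,0,0,0,-1.2,1,42.4,-22.2,0,0,0,-1.6,1,53,-27.8,0,0,0,-2,1,63.8,-33.4,2,0,0,-2.4,1,74.4,-38.8,4,0,0,-2.8,1,85,-44.4,6,0,0,-3.2,1,95.6,-50,6,0,0,-3.6,1,106.2,-55.6,6.2,0,0,-4.084,1]}}

```text
time_s: 1.35
eef_pos: [0.6019, -0.0929, 0.1998]
eef_rot: [-0.0, 0.772, 0.636, -0.0]
wrist_force: [0.7, -2.2, -0.3]
opening: 1.001
grasp_force: 0.0
```

>>> {"api": "jog_arm", "payload": {"offsets": [0,0,0,0,0,0,1,0,0,0,0,0,0,1]}}

```text
time_s: 1.6
eef_pos: [0.6005, -0.0945, 0.1996]
eef_rot: [-0.0, 0.773, 0.635, -0.001]
wrist_force: [-0.5, -0.1, 0.8]
opening: 1.002
grasp_force: 0.0
```

```bash
python3 - <<'E'
from h import *
to([.601,-.0944,.2],-11.2)
print(ctrl.get_obs()["q"]);print(ctrl.camera_params("wrist"));cv2.imwrite("pics/w1.png",ctrl.camera("wrist"))
E
```

```text
t 1.6 eef [ 0.6005 -0.0945  0.1996] d [ 0.0002  0.0005 -0.0004] rot [-0.002  0.    -0.   ]
[-3.50822697e-01  2.82226192e-01  1.55042939e+00 -5.33006863e-04
  1.31039408e+00 -1.54924158e-01]
{'fovy': 64.57205397274498, 'cx': 321.0806234600059, 'cy': 233.68574203543176, 'view': array([[ 0.98095049, -0.19425486, -0.00109139, -0.6070131 ],
       [ 0.18538884,  0.93782746, -0.29344613,  0.00627912],
       [ 0.05802687,  0.2876538 ,  0.95597499, -0.35726226],
       [ 0.        ,  0.        ,  0.        ,  1.        ]])}
```

View pics/w1.png

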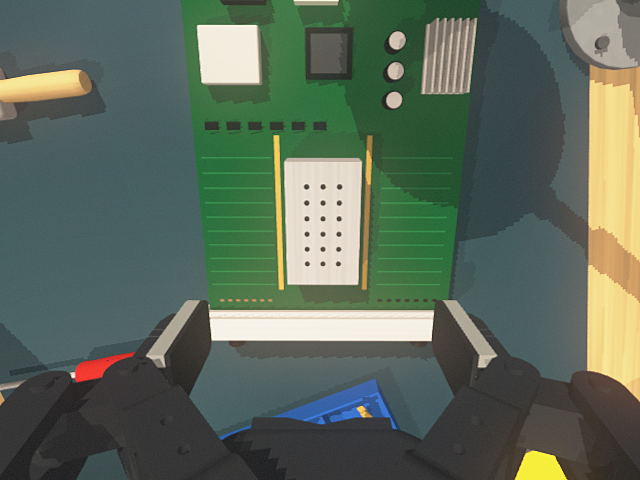

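The wrist view shows the cover squarely between the fingers' lines (centre about (323,222)), with 18 holes. I'll use the hole grid for a precise fix.

```bash
python3 - <<'E'
from h import *
im=cv2.imread("pics/w1.png");g=cv2.cvtColor(im,6)
c,_=blob((cv2.cvtColor(im,40)[:,:,1]<40)&(g>150),(315,170))
print("top",rect(ray("wrist",c,.068)),cv2.boundingRect(c))
sub=(g[165:285,292:355]<120).astype(np.uint8)
n,l,st,ce=cv2.connectedComponentsWithStats(sub)
k=[ce[i]+(292,165) for i in range(1,n) if 6<st[i,4]<80]
P=ray("wrist",k,.068);print(len(k),P.mean(0),rect(P))
to([*P.mean(0)[:2],.05],rect(P)[2]-90)
E
```

```text
top (array([600.6, -97.3]), array([98.1, 56.2]), 78.7) (284, 158, 78, 127)
18 [ 0.60033282 -0.09887012  0.068     ] (array([600.4, -98.9]), array([60.4, 24.3]), 78.4)
t 1.65 eef [ 0.6003 -0.0952  0.1998] d [-0.0036  0.0009  0.1498] rot [-0.001  0.     0.005]
```

>>> {"api": "jog_arm", "payload": {"offsets": [-0.6,0.16,10,0,0,0.012,1,-0.6,0.16,20,0,0,0.012,1,-0.6,0.16,26,0,0,0.012,1,-0.6,0.16,30,0,0,0.012,1,-0.6,0.16,31,0,0,0.012,1,-0.6,0.16,31,0,0,0.012,1]}}

```text
time_s: 2.4
eef_pos: [0.6018, -0.0984, 0.0462]
eef_rot: [0.001, 0.774, 0.633, 0.0]
wrist_force: [0.4, -0.1, 0.4]
opening: 1.0
grasp_force: 0.0
```

```bash
python3 -c "
from h import *
cv2.imwrite('pics/w2.png',ctrl.camera('wrist'))"
```

```text
(no output)
```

View pics/w2.png

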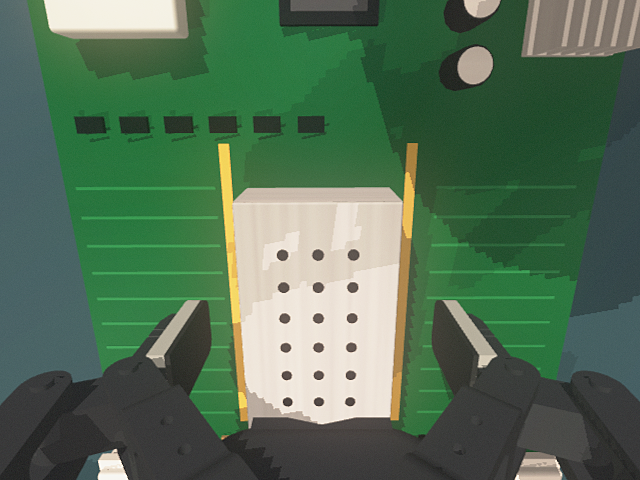

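The pads straddle the cover, with even gaps either side and clear of the fence. Closing.

Converted, 0.001 m is 0.2.

>>> {"api": "jog_arm", "payload": {"offsets": [0,0.2,0,0,0,0,1,0,0.2,0,0,0,0,0.8,0,0.2,0,0,0,0,0.5,0,0.2,0,0,0,0,0.4,0,0.2,0,0,0,0,0.3,0,0.2,0,0,0,0,0.3,0,0.2,0,0,0,0,0.3,0,0.2,0,0,0,0,0.3]}}

```text
time_s: 3.45
eef_pos: [0.6023, -0.0979, 0.0461]
eef_rot: [0.0, 0.774, 0.633, 0.0]
wrist_force: [-3.0, 0.8, 6.3]
opening: 0.637
grasp_force: 65.0
```

>>> {"api": "jog_arm", "payload": {"offsets": [0,0,-0.8,0,0,0,0.3,0,0,-2,0,0,0,0.3,0,0,-4,0,0,0,0.3,0,0,-7,0,0,0,0.3,0,0,-12,0,0,0,0.3,0,0,-18,0,0,0,0.3,0,0,-24,0,0,0,0.3,0,0,-24,0,0,0,0.3]}}

```text
time_s: 4.45
eef_pos: [0.6044, -0.0987, 0.1693]
eef_rot: [0.003, 0.774, 0.633, 0.002]
wrist_force: [0.2, -0.4, -0.2]
opening: 0.639
grasp_force: 64.3
```

```bash
python3 - <<'E'
from h import *
cv2.imwrite('pics/w3.png',ctrl.camera('wrist'))
a=np.radians(13);c=np.array([.5277,-.3833])-.033*np.array([np.cos(a),np.sin(a)])
print(c)
# tray refined, blue mask with top camera seen obstructed? reuse first pose
to([*c,.166],13); to([*c,.166],-77)
print(ctrl.get_obs()["q"])
E
```

```text
[ 0.49554579 -0.39072338]
t 4.5 eef [ 0.6031 -0.0983  0.1671] d [-0.308  -0.0476  0.0011] rot [ 0.003  0.001 -0.426]
t 4.5 eef [ 0.6031 -0.0983  0.1671] d [-0.308  -0.0476  0.0011] rot [ 3.000e-03 -1.000e-03  1.145e+00]
[-3.55484476e-01  3.18693495e-01  1.57325690e+00 -2.15949723e-05
  1.24617730e+00 -1.56504907e-01]
```

View pics/w3.png

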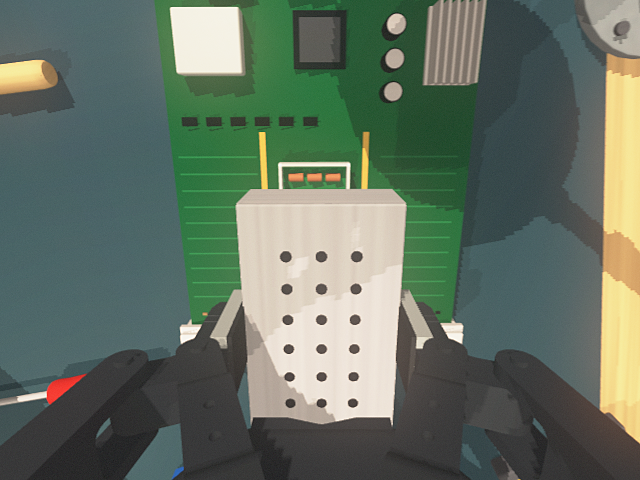

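The cover is up with the fence visible at about (315,175), now the section is open. Moving over the tray.

Converted, -0.04 m is -8, -0.308 m is -61.6, -0.426 rad is -1.704.

>>> {"api": "jog_arm", "payload": {"offsets": [-4,-0.6,0,0,0,-0.08,0.3,-12,-1.8,0,0,0,-0.32,0.3,-20,-3,0,0,0,-0.56,0.3,-28,-4.4,0,0,0,-0.8,0.3,-36,-5.6,0,0,0,-1.04,0.3,-44,-6.8,0,0,0,-1.28,0.3,-52,-8,0,0,0,-1.52,0.3,-59,-9.2,0,0,0,-1.68,0.3,-61.6,-9.52,0,0,0,-1.704,0.3,-61.6,-9.52,0,0,0,-1.704,0.3]}}

```text
time_s: 5.75
eef_pos: [0.4941, -0.3902, 0.1642]
eef_rot: [-0.001, 0.623, 0.782, 0.0]
wrist_force: [0.9, 0.7, -0.5]
opening: 0.638
grasp_force: 64.2
```

```bash
python3 - <<'E'
from h import *
to([.4955,-.3907,.07],13)
im=ctrl.camera('top');cv2.imwrite('pics/t4.png',im)
w=ctrl.camera('wrist');cv2.imwrite('pics/w4.png',w)
cv2.imwrite('pics/tw4.png',np.vstack([cv2.resize(w,(400,300)),im[120:270,400:600].repeat(2,0).repeat(2,1)]))
m=cv2.inRange(cv2.cvtColor(w,40),(100,130,50),(125,255,255))
c=max(cv2.findContours(m,0,1)[0],key=cv2.contourArea)[:,0]
print(rect(ray("wrist",c,.022)))
E
```

```text
t 5.75 eef [ 0.4941 -0.3902  0.1642] d [-0.0009  0.0013  0.0942] rot [-0.001 -0.002 -0.002]
(array([ 526.7, -388. ]), array([227.3, 147.2]), 13.2)
```

View pics/tw4.png

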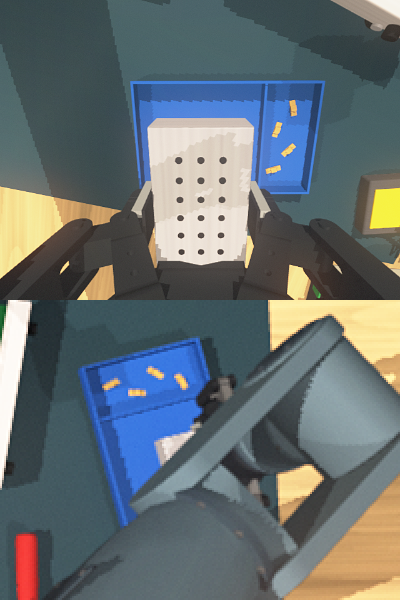

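The cover hangs over the bay, a little towards the board side. I'll nudge it 3 mm and lower it.

>>> {"api": "jog_arm", "payload": {"offsets": [-0.6,0.2,6,0,0,0,0.3,-0.6,0.2,14,0,0,0,0.3,-0.6,0.2,22,0,0,0,0.3,-0.6,0.2,27,0,0,0,0.3,-0.6,0.2,28.4,0,0,0,0.3,-0.6,0.2,29,0,0,0,0.3,-0.6,0.2,29.4,0,0,0,0.3,-0.6,0.2,29.4,0,0,0,0.3]}}

```text
time_s: 6.85
eef_pos: [0.4968, -0.3936, 0.0193]
eef_rot: [0.001, 0.622, 0.783, -0.0]
wrist_force: [-0.3, 1.1, -1.3]
opening: 0.636
grasp_force: 64.2
```

Converted, 0.005 m is 1, 0.004 m is 0.8.

>>> {"api": "jog_arm", "payload": {"offsets": [0,0,0.4,0,0,0,0.3,0,0,0.8,0,0,0,0.3,0,0,1,0,0,0,0.3,0,0,1,0,0,0,0.3,0,0,1,0,0,0,0.3]}}

```text
time_s: 7.48
eef_pos: [0.4963, -0.3931, 0.0133]
eef_rot: [-0.0, 0.622, 0.783, 0.0]
wrist_force: [0.1, -0.8, -1.4]
opening: 0.641
grasp_force: 64.2
```

Converted, 0.003 m is 0.6, 0.002 m is 0.4.

>>> {"api": "jog_arm", "payload": {"offsets": [0,0,0.2,0,0,0,0.3,0,0,0.4,0,0,0,0.3,0,0,0.6,0,0,0,0.3,0,0,0.6,0,0,0,0.3,0,0,0.6,0,0,0,0.3]}}

```text
time_s: 8.1
eef_pos: [0.4963, -0.3931, 0.0102]
eef_rot: [-0.0, 0.622, 0.783, -0.0]
wrist_force: [-0.5, -0.4, -1.4]
opening: 0.635
grasp_force: 64.2
```

Converted, 0.002 m is 0.4, 0.0015 m is 0.3.

>>> {"api": "jog_arm", "payload": {"offsets": [0,0,0.2,0,0,0,0.3,0,0,0.3,0,0,0,0.3,0,0,0.4,0,0,0,0.3,0,0,0.4,0,0,0,0.3]}}

```text
time_s: 8.6
eef_pos: [0.4964, -0.3932, 0.0091]
eef_rot: [0.0, 0.622, 0.783, -0.0]
wrist_force: [-2.2, 3.5, 7.0]
opening: 0.641
grasp_force: 65.0
```

Contact at 7 N, so the rim is on the floor. Opening slowly, then up.

>>> {"api": "jog_arm", "payload": {"offsets": [0,0,0,0,0,0,0.7,0,0,0,0,0,0,0.8,0,0,0,0,0,0,0.9,0,0,0,0,0,0,0.95,0,0,0,0,0,0,0.95]}}

```text
time_s: 9.22
eef_pos: [0.4963, -0.3931, 0.0082]
eef_rot: [-0.0, 0.622, 0.783, 0.0]
wrist_force: [-0.1, -0.6, -0.1]
opening: 0.951
grasp_force: 0.0
```

>>> {"api": "jog_arm", "payload": {"offsets": [0,0,-4,0,0,0,0.95,0,0,-10,0,0,0,0.95,0,0,-20,0,0,0,0.95,0,0,-30,0,0,0,0.95,0,0,-40,0,0,0,0.95,0,0,-50,0,0,0,0.95,0,0,-60,0,0,0,0.95,0,0,-70,0,0,0,0.95,0,0,-74,0,0,0,0.95,0,0,-74,0,0,0,0.95]}}

```text
time_s: 10.48
eef_pos: [0.4967, -0.3935, 0.3822]
eef_rot: [0.003, 0.622, 0.783, -0.001]
wrist_force: [1.0, -0.6, -0.5]
opening: 0.951
grasp_force: 0.0
```

```bash
python3 - <<'E'
from h import *
w=ctrl.camera('wrist');cv2.imwrite('pics/w5.png',w)
im=ctrl.camera('top');cv2.imwrite('pics/t5.png',im);s=ctrl.camera('scene');cv2.imwrite('pics/s5.png',s)
cv2.imwrite('pics/v5.png',np.vstack([np.hstack([cv2.resize(w,(400,300)),cv2.resize(s,(400,300))]),np.hstack([cv2.resize(im,(400,300)),s[180:330,400:600].repeat(2,0).repeat(2,1)])]))
to([.574,.348,.32],0)
E
```

```text
t 10.625 eef [ 0.4958 -0.3926  0.377 ] d [0.7039 0.2429 0.0581] rot [-0.001 -0.002  0.227]
```

View pics/v5.png

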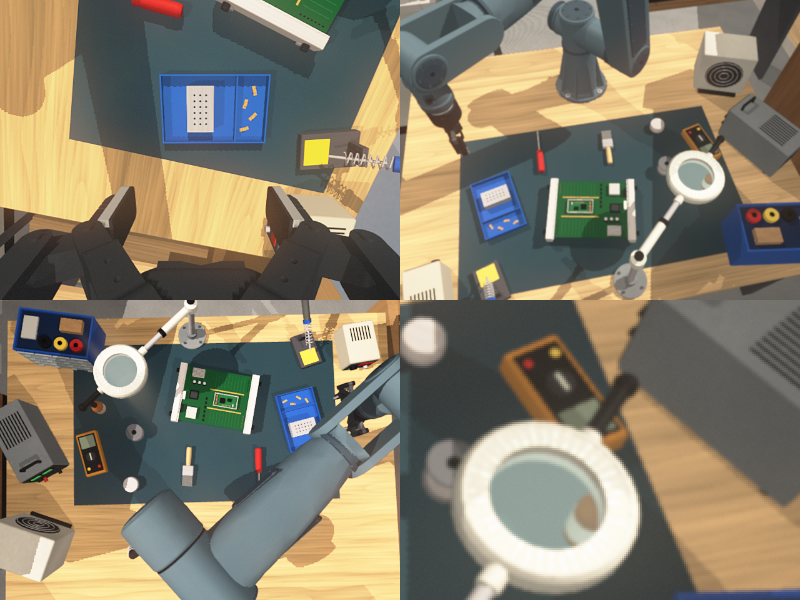

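The cover sits flat in the bay and the section is open. Next: lens, post flange and fence in both views.

```bash
python3 - <<'E'
from h import *
for cam,f,ls,ps,fs in(("top","pics/t5.png",(155,114),(308,68),(362,160)),("scene","pics/s5.png",(437,285),(368,455),(288,330))):
    im=cv2.imread(f);H,S,V=cv2.split(cv2.cvtColor(im,40))
    m=cv2.morphologyEx(((S<70)&(V>165)).astype(np.uint8),cv2.MORPH_OPEN,cv2.getStructuringElement(2,(11,11)))
    c,b=blob(m,ls);P=ray(cam,c,.287);(q,r)=cv2.minEnclosingCircle((P[:,:2]*1000).astype(np.float32));e=cv2.fitEllipse((P[:,:2]*1000).astype(np.float32))
    print(cam,"ring",q,r,"ell",np.round(e[0],1),np.round(e[1],1))
    # inner glass hole: contour inside ring
    cs,h=cv2.findContours(b.astype(np.uint8),cv2.RETR_CCOMP,1)
    k=max([x for x,y in zip(cs,h[0]) if y[3]>=0],key=cv2.contourArea)[:,0]
    e=cv2.fitEllipse((ray(cam,k,.287)[:,:2]*1000).astype(np.float32));print("  inner",np.round(e[0],1),np.round(e[1],1))
    # flange
    x,y=ps;M=np.zeros_like(m);cv2.circle(M,ps,45,1,-1)
    m=((S<40)&(V>90)).astype(np.uint8)&M
    c,b=blob(m,ps);e=cv2.fitEllipse((ray(cam,c,.008)[:,:2]*1000).astype(np.float32));print("  flange",np.round(e[0],1),np.round(e[1],1),len(c))
    M=im.copy();M[b]=(255,0,255);cv2.imwrite(f"pics/fl_{cam}.png",M[y-60:min(480,y+60),x-60:x+60])
    cv2.imwrite(f"pics/fe_{cam}.png",im[fs[1]-40:fs[1]+40,fs[0]-50:fs[0]+50])
A=[cv2.resize(cv2.imread(f"pics/{n}.png"),(400,300),interpolation=0) for n in("fl_top","fl_scene","fe_top","fe_scene")]
cv2.imwrite("pics/c5.png",np.vstack([np.hstack(A[:2]),np.hstack(A[2:])]))
E
```

```text
top ring (666.7886962890625, 243.81594848632812) 100.10238647460938 ell [664.  249.3] [161.1 179.3]
  inner [633.2 286.3] [ 9.8 38.6]
  flange [880.3  24.9] [101.5 136.5] 190
scene ring (674.2197265625, 238.6214599609375) 102.18653869628906 ell [669.3 243.2] [160.3 182.1]
  inner [662.6 246.2] [ 96.5 102.8]
  flange [864.7  25.5] [105.6 126.1] 240
```

View pics/c5.png

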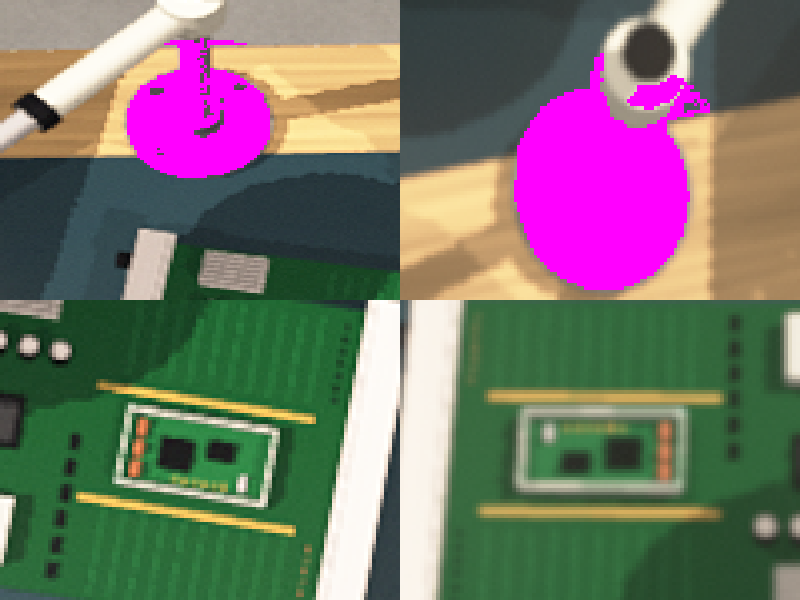

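```bash
python3 - <<'E'
from h import *
for c,post,fen in(("top",(307.7,57.3),(361.3,161.6)),("scene",(368.6,448),(288.5,329.7))):
    print(c,"post",ray(c,post,.008)[0],"fence",ray(c,fen,.05)[0])
# handle line: dark pixels outside ring in scene and top
for cam,f,(x0,y0,x1,y1) in(("scene","pics/s5.png",(490,210,525,250)),("top","pics/t5.png",(120,135,165,185))):
    V=cv2.imread(f).max(2)[y0:y1,x0:x1]
    ys,xs=np.where(V<45);P=ray(cam,np.c_[xs+x0,ys+y0],.27)[:,:2];l=cv2.fitLine((P*1000).astype(np.float32),1,0,.01,.01).ravel()
    print(cam,len(P),"cen",P.mean(0),"dir",l[:2],"ends",P[P[:,1].argmin()],P[P[:,1].argmax()])
E
```

```text
top post [0.86922401 0.02420203 0.008     ] fence [ 0.60065893 -0.09620129  0.05      ]
scene post [0.87009573 0.02247462 0.008     ] fence [ 0.60388243 -0.09854656  0.05      ]Traceback (most recent call last):
  File "<stdin>", line 7, in <module>
cv2.error: OpenCV(4.12.0) /io/opencv/modules/imgproc/src/linefit.cpp:50: error: (-215:Assertion failed) count > 0 in function 'fitLine2D_wods'
```

```bash
python3 -c "
from h import *
to([.575,.345,.37],42.5)"
```

```text
t 10.625 eef [ 0.4958 -0.3926  0.377 ] d [0.7009 0.2431 0.0081] rot [-0.001 -0.002 -0.515]
```

Converted, 0.525 m is 105, 0.47 m is 94, -0.39 rad is -1.56.

>>> {"api": "jog_arm", "payload": {"offsets": [6,2,0,0,0,-0.12,0.95,17,5.8,0,0,0,-0.28,0.95,28,9.8,0,0,0,-0.44,0.95,39,13.6,0,0,0,-0.6,0.95,50,17.4,0,0,0,-0.76,0.95,61,21.2,0,0,0,-0.92,0.95,72,25,0,0,0,-1.08,0.95,83,28.8,0,0,0,-1.24,0.95,94,32.6,0,0,0,-1.4,0.95,105,36.4,0,0,0,-1.56,0.95]}}

```text
time_s: 11.88
eef_pos: [0.5547, 0.1612, 0.3765]
eef_rot: [-0.001, 0.458, 0.889, -0.001]
wrist_force: [1.4, -1.2, 0.7]
opening: 0.947
grasp_force: 0.0
```

```bash
python3 -c "
from h import *
to([.575,.345,.37],42.5)"
```

```text
t 11.875 eef [0.5547 0.1612 0.3765] d [0.138  0.1231 0.0064] rot [-0.002 -0.002 -0.124]
```

>>> {"api": "jog_arm", "payload": {"offsets": [8,7.2,0,0,0,-0.16,0.95,16,14.2,0,0,0,-0.32,0.95,24,21.4,0,0,0,-0.44,0.95,27.6,24.6,1.2,0,0,-0.496,0.95,27.6,24.6,1.2,0,0,-0.496,0.95,27.6,24.6,1.2,0,0,-0.496,0.95]}}

```text
time_s: 12.62
eef_pos: [0.5759, 0.3418, 0.3714]
eef_rot: [-0.0, 0.404, 0.915, -0.001]
wrist_force: [0.2, -0.0, 0.4]
opening: 0.951
grasp_force: 0.0
```

```bash
python3 -c "
from h import *
to([.575,.345,.251],42.5)
w=ctrl.camera('wrist');cv2.imwrite('pics/w6.png',w);print(ctrl.camera_params('wrist')['view'])"
```

```text
t 12.625 eef [0.5759 0.3418 0.3714] d [0.0029 0.0017 0.1204] rot [-0.002 -0.    -0.002]
[[ 7.38715163e-01  6.74017434e-01 -6.36947067e-04 -6.55576779e-01]
 [-6.44431627e-01  7.06011927e-01 -2.93692079e-01  2.09658875e-01]
 [-1.97503889e-01  2.17365261e-01  9.55899868e-01 -4.74963958e-01]
 [ 0.00000000e+00  0.00000000e+00  0.00000000e+00  1.00000000e+00]]
```

View pics/w6.png

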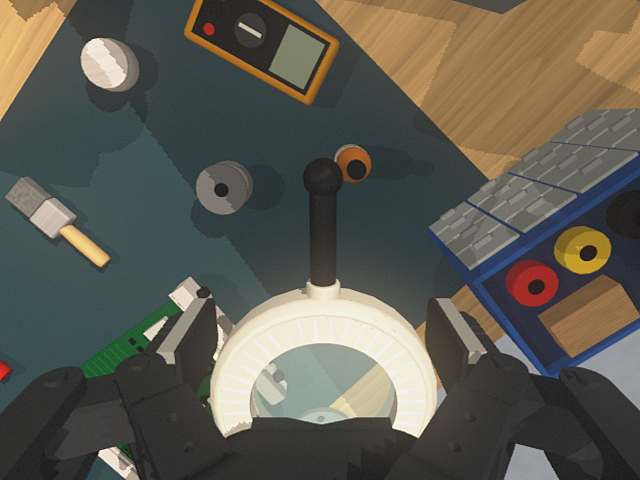

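The handle ball is at (322,178) and the bar runs down to its collar at about (322,282). Casting these to z = 0.27.

```bash
python3 - <<'E'
from h import *
B,C=ray("wrist",[(322,178),(322,278)],.27)[:,:2];print(B,C,np.linalg.norm(B-C))
u=(B-C)/np.linalg.norm(B-C);ang=np.degrees(np.arctan2(u[1],u[0]));print(ang)
G=B-.035*u;L=B-.165*u;print("grip",G,"lens",L,"post r",np.linalg.norm(L-[.8697,.0233]))
to([*G,.251],ang-90)
E
```

```text
[0.55131375 0.36954381] [0.59860389 0.3177883 ] 0.07010699345656936
132.41863386513913
grip [0.57492273 0.34370555] lens [0.66261326 0.24773487] post r 0.30537833529909325
t 12.675 eef [0.5761 0.3416 0.372 ] d [0.0024 0.0006 0.121 ] rot [-0.001  0.    -0.001]
```

>>> {"api": "jog_arm", "payload": {"offsets": [0.48,0.12,8,0,0,0,0.9,0.48,0.12,16,0,0,0,0.9,0.48,0.12,22,0,0,0,0.9,0.48,0.12,24.2,0,0,0,0.9,0.48,0.12,24.2,0,0,0,0.8]}}

```text
time_s: 13.3
eef_pos: [0.575, 0.3444, 0.2515]
eef_rot: [-0.0, 0.404, 0.915, -0.0]
wrist_force: [-1.0, -0.0, 0.8]
opening: 0.798
grasp_force: 0.0
```

>>> {"api": "jog_arm", "payload": {"offsets": [0,0,0,0,0,0,0.6,0,0,0,0,0,0,0.4,0,0,0,0,0,0,0.3,0,0,0,0,0,0,0.1,0,0,0,0,0,0,0.1,0,0,0,0,0,0,0.1,0,0,0,0,0,0,0.1,0,0,0,0,0,0,0.1]}}

```text
time_s: 14.3
eef_pos: [0.575, 0.3454, 0.2517]
eef_rot: [0.0, 0.403, 0.915, 0.0]
wrist_force: [-1.4, 0.1, 4.9]
opening: 0.191
grasp_force: 58.4
```

```bash
python3 - <<'E'
from h import *
o=ctrl.get_obs();p=o["eef_pos"][:2];R=Ro.from_quat(np.roll(o["eef_rot"],-1))
post=np.array([.8697,.0233]);S=np.array([.602,-.0972])
v=p-post;r0=np.linalg.norm(v);a0=np.arctan2(v[1],v[0]);e=S-post;r1=np.linalg.norm(e)+.13;a1=np.arctan2(e[1],e[0])%(2*np.pi)
print(p,r0,r1,np.degrees([a0,a1]),o["q"])
for k in range(1,13):
    a=a0+(a1-a0)*k/12;r=r0+(r1-r0)*k/12
    d=R.inv().apply(np.r_[post+r*np.array([np.cos(a),np.sin(a)])-p,0])
    print(k,np.round(d[:2],3),round(-(a-a0),3))
E
```

```text
[0.57497149 0.34537233] 0.43657242259763895 0.4235703322885336 [132.46164444 204.23397457] [ 3.64328671e-01  3.75420478e-01  1.32333449e+00  8.89509408e-05
  1.44208236e+00 -3.76708024e-01]
1 [-0.003 -0.045] -0.104
2 [-0.012 -0.09 ] -0.209
3 [-0.024 -0.133] -0.313
4 [-0.041 -0.175] -0.418
5 [-0.063 -0.215] -0.522
6 [-0.088 -0.252] -0.626
7 [-0.117 -0.286] -0.731
8 [-0.149 -0.317] -0.835
9 [-0.185 -0.345] -0.939
10 [-0.223 -0.368] -1.044
11 [-0.262 -0.387] -1.148
12 [-0.304 -0.402] -1.253
```

Converted, -0.252 m is -50.4, -0.234 m is -46.8, -0.626 rad is -2.504.

>>> {"api": "jog_arm", "payload": {"offsets": [-0.2,-4.4,0,0,0,-0.208,0.1,-1.2,-13.4,0,0,0,-0.624,0.1,-2.4,-18,0,0,0,-0.836,0.1,-4.8,-26.6,0,0,0,-1.252,0.1,-6.4,-30.8,0,0,0,-1.46,0.1,-8.2,-35,0,0,0,-1.672,0.1,-12.6,-43,0,0,0,-2.088,0.1,-15,-46.8,0,0,0,-2.296,0.1,-17.6,-50.4,0,0,0,-2.504,0.1,-17.6,-50.4,0,0,0,-2.504,0.1]}}

```text
time_s: 15.55
eef_pos: [0.4482, 0.109, 0.2517]
eef_rot: [0.0, 0.103, 0.995, -0.0]
wrist_force: [-1.7, -0.1, 5.0]
opening: 0.188
grasp_force: 59.3
```

```bash
python3 - <<'E'
from h import *
o=ctrl.get_obs();p=o["eef_pos"][:2];R=Ro.from_quat(np.roll(o["eef_rot"],-1))
post=np.array([.8697,.0233]);S=np.array([.602,-.0972])
v=p-post;r0=np.linalg.norm(v);a0=np.arctan2(v[1],v[0])%(2*np.pi);e=S-post;r1=np.linalg.norm(e)+.13;a1=np.arctan2(e[1],e[0])%(2*np.pi)
print(p,r0,r1,np.degrees([a0,a1]),o["q"])
y=R.apply([0,1,0]);print("bar",np.degrees(np.arctan2(y[1],y[0]))+90)
for k in range(1,7):
    a=a0+(a1-a0)*k/6;r=r0+(r1-r0)*k/6
    d=R.inv().apply(np.r_[post+r*np.array([np.cos(a),np.sin(a)])-p,0])
    print(k,np.round(d[:2],3),round(-(a-a0),3))
E
```

```text
[0.44818301 0.10901252] 0.43014324045096486 0.4235703322885336 [168.5060153  204.23397457] [-1.92952139e-02 -1.00823642e-01  1.85684857e+00 -5.12178966e-04
  1.38509743e+00 -1.38462413e+00]
bar 168.2329896849514
1 [-0.004 -0.044] -0.104
2 [-0.012 -0.088] -0.208
3 [-0.024 -0.131] -0.312
4 [-0.041 -0.172] -0.416
5 [-0.063 -0.211] -0.52
6 [-0.087 -0.247] -0.624
```

Converted, -0.247 m is -49.4, -0.23 m is -46, -0.624 rad is -2.496.

>>> {"api": "jog_arm", "payload": {"offsets": [-0.2,-4.4,0,0,0,-0.208,0.1,-1.2,-13.2,0,0,0,-0.624,0.1,-2.4,-17.6,0,0,0,-0.832,0.1,-4.8,-26.2,0,0,0,-1.248,0.1,-6.4,-30.4,0,0,0,-1.456,0.1,-8.2,-34.4,0,0,0,-1.664,0.1,-12.6,-42.2,0,0,0,-2.08,0.1,-15,-46,0,0,0,-2.288,0.1,-17.4,-49.4,0,0,0,-2.496,0.1,-17.4,-49.4,0,0,0,-2.496,0.1]}}

```text
time_s: 16.8
eef_pos: [0.4842, -0.1508, 0.2516]
eef_rot: [0.0, -0.208, 0.978, -0.001]
wrist_force: [-1.1, -0.3, 6.2]
opening: 0.19
grasp_force: 59.5
```

```bash
python3 - <<'E'
from h import *
cv2.imwrite("pics/t7.png",ctrl.camera("top"));cv2.imwrite("pics/s7.png",ctrl.camera("scene"))
cv2.imwrite("pics/v7.png",np.hstack([cv2.imread("pics/t7.png")[40:240,230:430].repeat(2,0).repeat(2,1),cv2.imread("pics/s7.png")[200:400,190:390].repeat(2,0).repeat(2,1)]))
E
```

```text
(no output)
```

View pics/v7.png

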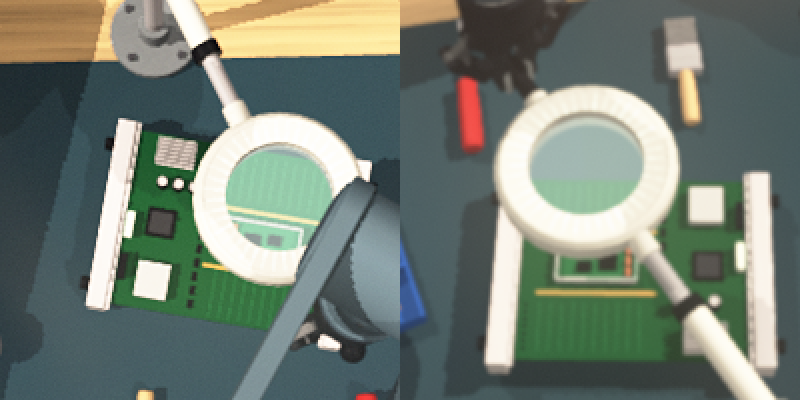

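The lens has swung over the board: its ring centre is near (369.5,139) in the top view and (284,285) in the scene view. Checking the position, then releasing.

```bash
python3 -c "
from h import *
print(ray('top',(369.5,139),.283),ray('scene',(284,285),.28))"
```

```text
[[ 0.60317993 -0.09446811  0.283     ]] [[ 0.61062787 -0.09710551  0.28      ]]
```

>>> {"api": "jog_arm", "payload": {"offsets": [0,0,0,0,0,0,0.2,0,0,0,0,0,0,0.3,0,0,0,0,0,0,0.4,0,0,0,0,0,0,0.5,0,0,0,0,0,0,0.6,0,0,0,0,0,0,0.6]}}

```text
time_s: 17.65
eef_pos: [0.4835, -0.1492, 0.2513]
eef_rot: [-0.0, -0.209, 0.978, 0.0]
wrist_force: [-0.3, -0.7, 0.1]
opening: 0.605
grasp_force: 0.0
```

>>> {"api": "jog_arm", "payload": {"offsets": [0,0,-4,0,0,0,0.6,0,0,-10,0,0,0,0.6,0,0,-20,0,0,0,0.6,-4,0,-26,0,0,0,0.6,-14,0,-26,0,0,0,0.6,-14,0,-26,0,0,0,0.6]}}

```text
time_s: 18.4
eef_pos: [0.5491, -0.1196, 0.3807]
eef_rot: [-0.0, -0.21, 0.978, 0.0]
wrist_force: [0.2, -0.2, -0.8]
opening: 0.601
grasp_force: 0.0
```

```bash
python3 - <<'E'
from h import *
for c,s in(("top",(340,139)),("scene",(250,285))):
    im=ctrl.camera(c);cv2.imwrite(f"pics/{c}8.png",im);H,S,V=cv2.split(cv2.cvtColor(im,40))
    m=cv2.morphologyEx(((S<70)&(V>165)).astype(np.uint8),cv2.MORPH_OPEN,cv2.getStructuringElement(2,(13,13)))
    k,b=blob(m,s);e=cv2.fitEllipse((ray(c,k,.283)[:,:2]*1000).astype(np.float32));print(c,np.round(e[0],1),np.round(e[1],1))
w=ctrl.camera("wrist")
cv2.imwrite("pics/v8.png",np.vstack([np.hstack([cv2.resize(cv2.imread("pics/top8.png"),(400,300)),cv2.resize(cv2.imread("pics/scene8.png"),(400,300))]),np.hstack([cv2.resize(w,(400,300)),cv2.imread("pics/top8.png")[65:215,270:470].repeat(2,0).repeat(2,1)])]))
E
```

```text
top [623.2 -42.9] [ 58.  141.9]
scene [ 633.7 -110. ] [157.6 277.3]
```

View pics/v8.png

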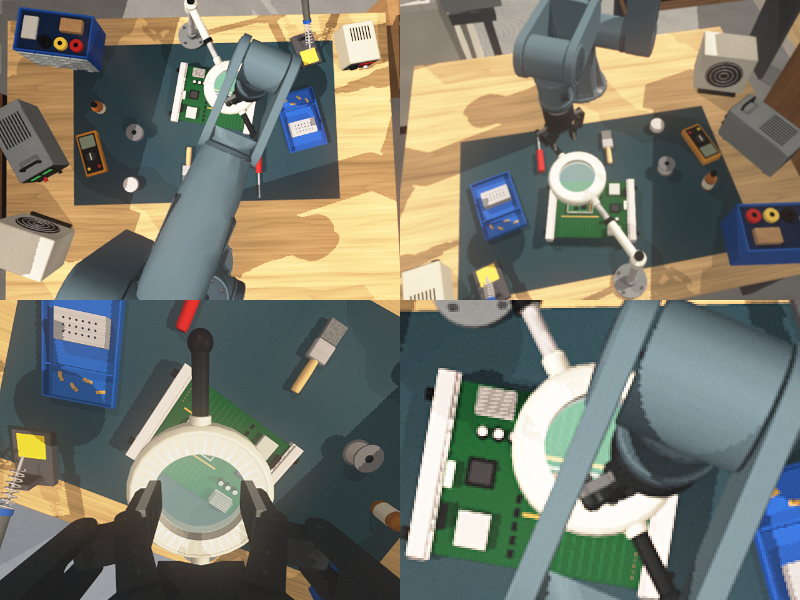

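The magnifier stays over the board and the cover is still flat in the tray. I'll check the lens from the handle ball, wrist pixel (321.6,64), bar end (321.6,187).

Careful with the scale: shifts go in units of 5 mm and turns go in units of 0.25 rad. That gives: -0.2 m is -40, 0.18 m is 36.

```bash
python3 - <<'E'
from h import *
B,C=ray("wrist",[(321.6,64),(321.6,187)],.27)[:,:2];post=np.array([.8697,.0233])
u=(B-C)/np.linalg.norm(B-C);v=(B-post)/np.linalg.norm(B-post)
S=np.array([.602,-.0972])
for d in(u,v): print("lens",B-.165*d,"err",B-.165*d-S)
E
```

```text
lens [ 0.60019387 -0.09625678] err [-0.00180613  0.00094322]
lens [ 0.60034633 -0.09659823] err [-0.00165367  0.00060177]
```

>>> {"api": "jog_arm", "payload": {"offsets": [10,0,0,0,0,0,0.6,20,0,0,0,0,0,0.6,30,-10,0,0,0,0,0.6,36,-20,0,0,0,0,0.6,36,-30,0,0,0,0,0.6,36,-40,0,0,0,0,0.6,36,-40,0,0,0,0,0.6]}}

```text
time_s: 19.42
eef_pos: [0.4635, -0.3797, 0.3792]
eef_rot: [-0.001, -0.207, 0.978, 0.001]
wrist_force: [-0.2, 0.8, -0.0]
opening: 0.602
grasp_force: 0.0
```

```bash
python3 - <<'E'
from h import *
for c,s in(("top",(340,139)),("scene",(250,285))):
    im=ctrl.camera(c);H,S,V=cv2.split(cv2.cvtColor(im,40))
    m=cv2.morphologyEx(((S<70)&(V>165)).astype(np.uint8),cv2.MORPH_OPEN,cv2.getStructuringElement(2,(13,13)))
    k,b=blob(m,s);e=cv2.fitEllipse((ray(c,k,.283)[:,:2]*1000).astype(np.float32));print(c,np.round(e[0],1),np.round(e[1],1))
E
```

```text
top [602.  -94.5] [168.4 176.2]
scene [ 633.1 -110.2] [157.1 277. ]
```

The wrist and top views put the lens within about 3 mm of the section centre, and the robot is clear. The scene mask merged with the jaw, so I'm ignoring it. Handing in.

>>> {"api": "jog_arm", "payload": {"offsets": [0,0,0,0,0,0,0.6,0,0,0,0,0,0,0.6]}}

```text
time_s: 19.77
eef_pos: [0.4645, -0.3759, 0.3823]
eef_rot: [0.0, -0.209, 0.978, -0.001]
wrist_force: [-0.3, -0.1, 0.8]
opening: 0.606
grasp_force: 0.0
```

```bash
python3 -c "
from bench import ctrl
print(ctrl.hand_in())"
```

```text
the job is handed in; nothing more can be done
None
```

I handed the job in at about 20 s: the cover is flat, open side down and released in the tray's front bay, the lens is let go and measured within about 3 mm of the section centre, and the robot is clear; the hand-in returned no verdict.

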